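Put the spice jar back in its rack and latch the gate

ROBOT

A 6-joint arm with a two-finger parallel gripper is mounted at the origin on the work surface. World frame = base frame: x ahead of the robot, y to its left, z up, the work surface at z = 0. Lengths are in mm, angles in rad, forces in N, time in s.
With the tool pointing down it reaches from about 400 to 925 mm from the base axis. Payload 12.5 kg.
Tool frame: the origin (TCP) lies midway between the tips of the shut fingers; the grasp point (between the pads) lies 19 mm behind it (env.grip_depth is the distance from the TCP to the grasp point, in mm); z points along the fingers, y is the line along which they close (so a half turn about z gives the same grasp; the last joint's range is limited). The gripper opens to 95 mm and grips with 3 to 60 N. Pads are 20 mm wide; open, the fingers measure 119 mm over their backs; the gripper's body (75 mm by 180 mm) begins 59 mm behind the grasp point.
Start: joints at [0.995, 0.491, 1.559, -0, 1.092, -0.106], TCP at [282.93, 557.313, 214.661] pointing down, gripper open.
Joint ranges: [-3.1, 3.1], [-0.84, 2.19], [0.05, 2.79], [-1.13, 4.28], [0.06, 2.93], [-2.69, 2.69]. Speed limits (rad/s): [2.22, 2.22, 2.79, 3.14, 3.14, 3.14].

INTERFACE

Orientations are given as [roll, pitch, yaw] about the fixed x, y, z axes, in that order (R = Rz(yaw) Ry(pitch) Rx(roll)).
In Python, from cell import monitor, viewer, order, env gives the robot as it stands.
- The arm moves only by the tool move_arm, never from a script. Its argument "moves" is one flat list of numbers, 4 for each row, row after row: the shift along the tool's x, y, z normalised to -1 to 1, where 1 is 0.15 m, then the turn about the tool's z normalised to -1 to 1, where 1 is pi/2 rad. A call has 1 to 10 rows; each row shifts and turns the commanded pose from where the row before left it, along the tool's axes as they then stand; what a row does not reach is not made up. A row lasts 1/8 s, in which the tool goes at most 62.5 mm and 10.7 degrees, less where a joint would pass 70% of its speed; a pose out of reach is approached as far as the arm can. A call with a number of a shift or a turn outside -1 to 1 is refused whole. A call with a gripper value outside its range is refused whole. "claw" is the finger opening in mm, from 0 to 95.1, set as the call begins (left out, the last holds). The fingers move at their own pace and stop on an object; the grip force is fixed at half the most. Time passes only in rows, so rows that do not move let the fingers close. It gives the time, the measured TCP pose, the force, the opening and the grip force at its end, in the units of the state.
- monitor.state(): the state, without advancing time (a new reading comes with each control period).
- viewer.read_camera(name): name is "scene" or "top"; returns the picture (384x512x3 uint8, red, green, blue); there is no depth.
- viewer.camera_info(name): a dict with "K" (3x3 intrinsics, pixels), "dist_coeffs" ([k1, k2, p1, p2, k3] as OpenCV has them; the pictures are not rectified), "camera_from_world" (4x4, takes a point from world to camera coordinates). Camera axes: x right, y down, z forward; pixel columns grow to the right and rows downward; lengths in mm; the calibration is good to about 2 mm. A picture is of the moment at which its call begins. camera_info takes no time and is no camera call.
- order.job_done(): hands the job in; it is judged then, once.
The state is a dict: "t": time; "joints": joint angles; "qvel": joint speeds; "tau": joint torques, N m; "eef_pos": TCP position; "tcp_rot": TCP orientation; "ft_force": force on the tool from outside, world axes, zero at the start; "moment": the same for the moment, N m; "opening": opening from 0.0 (shut) to 1.0 (fully open); "grip_force": force on a finger pad.
Only numpy, scipy, OpenCV 4.12 (cv2) and the standard library are available. Lean on these libraries where they do the work, as an engineer would, in place of code of your own. Each camera call takes 0.05 s, during which the arm holds its last target. There are 200 camera calls.

TASK

Lay the green-capped spice jar in the free groove of the sloping rack (the one headed by the green plaque), cap at the upper end; keep hold of it until it lies settled in the groove with its base down against the front stop, then let go. Then push the orange gate fully shut so that it clicks home on its catch. Leave the white-capped jar and the other things where they are.

Things in the scene. Friction and masses are not known exactly. Their poses are not given: they have to be found in the camera images.
- jar_green: Spice jar with green cap and paper label, to be put away: cylinder 50 mm in diameter, 105 mm long (cap: last 20 mm, 47 mm in diameter), about 0.2 kg. Origin: on its axis at mid-length; its x axis runs along the jar from base to cap. It starts lying level on a wooden saddle (80 x 40 mm, 10 mm high), its axis 31 mm above the table, cap roughly away from the robot.
- jar_green_cap (a point): Centre of the outer face of the green cap, 52.5 mm from the jar's origin along the jar's x axis.
- plaque: Green plaque, 36 x 50 mm, on the rack's deck at the upper end of the free groove. Its origin is not on it but 93 mm downhill and 32 mm above it: where the seated jar's centre lies, 110 mm above the table. x: uphill along the groove, rising 25 degrees away from the robot; y: across the groove; z: square to the slope, upward, leaning 25 degrees towards the robot.
- jar_white: Neighbouring jar of the same size with a white cap, lying in the rack's other groove, its axis parallel to the free groove's and 100 mm to its left or right. Origin on its axis at mid-length; x from base to cap. Stays where it is.
- rack: Dark steel rack, fixed, with two sloping grooves, 274 mm wide over its gate posts (112 mm high, 68 mm in front of the origin). Origin: on the table midway between the grooves, below the seated jars' centres; x level, away from the robot, y left. Its side rails, 117 mm to either side, stay 28 mm below the jars' axes, measured square to the slope.
- gate (a joint): Hinge of the orange gate, rad: 0 shut, grows as it opens towards the robot. The hinge is vertical, at the left post seen from the robot. The gate stays where it is left (light friction, under 1 N). A sprung ball catch at its free end resists over the last 0.05 rad (up to about 6 N when pushed 160 mm from the hinge), then draws it home to 0.
- gate_push (a point): Point on the outer (robot side) face of the gate, 160 mm from the hinge, 90 mm above the table: a good place to push. x: square to the gate in the closing direction; y: along it to the hinge. The gate is 6 mm thick, 238 mm long, from 39 to 109 mm above the table; a black knob stands 26 mm off its outer face, 222 mm from the hinge.
- gate_hinge (a point): Point on the vertical hinge axis, 90 mm above the table, in the middle of the gate's thickness.
- cup_stack: Stack of green paper cups, 81 mm in diameter, 122 mm high, upright; origin at the centre of its underside. Bystander.
- tin: Tin can with a red label, 74 mm in diameter, 110 mm high, upright; origin at the centre of its underside. Bystander.
- scoop: Spoon with a wooden handle lying on the table, 200 mm long, 20 mm high, origin at the middle of its length on the table; x from handle to bowl. Bystander.
- free_groove (a point): Mid-length of the free groove, 25 mm below the seated jar's axis; axes as the plaque's. The groove is a V of two grey strips at 45 degrees, 112 mm long, reaching 20 mm to either side and up to 15 mm below the jar's axis; beside them is free space down to the deck, 35 mm below the axis. Friction (about 0.6) keeps a jar from sliding down by itself.
- free_stop (a point): Face of the free groove's front stop, 52.5 mm downhill of the seat (plaque's origin), where the seated jar's base rests; axes as the plaque's. The stop is an aluminium plate 4 mm thick, 44 mm wide, square to the slope, reaching up to 5 mm below the jar's axis.
Mind the look-alikes: they are no part of the job. Leave any black look-alike of the jar_green alone.

How it is judged:
By the outcome, as a careful person would: the job done as asked, in the order asked, and still so for the second after the job is handed in, with the robot touching nothing.
It also fails if it takes over 61 s, if anything falls off the work surface, if the arm or the gripper's body presses on something with over 40 N, if the wrist force passes 120 N, or if a joint passes its speed limit or range.

## Working session

There is one attempt and no reset: what is moved stays moved. The work goes in short steps, Python scripts to look and compute and a tool call to move; the robot and the scene stay as the last step left them, time stands still between calls to the robot, and variables do not carry over. Pictures are saved under pics/ and viewed, at most 10 in all, crops included, and the job is handed in when it is done.

Besides the shell and the picture viewer there is one more tool, called after ">>>" as name(argument=value, ...) on one line, values as JSON. move_arm: Moves the arm, as the interface text tells. Scaled input: -1 to 1 covers 0.15 m each way for a shift and pi/2 rad each way for a turn. Its arguments: {"type":"object","properties":{"moves":{"type":"array"},"claw":{"type":"number"}},"required":["moves"]}

```bash
mkdir -p pics; ls; python3 - <<'E'
from cell import monitor, viewer, order, env
import cv2, numpy as np
np.set_printoptions(precision=3,suppress=True)
for n in("scene","top"):
    im=viewer.read_camera(n); cv2.imwrite(f"pics/{n}0.png",im[:,:,::-1])
    i=viewer.camera_info(n); print(n,np.array(i["K"]),i["dist_coeffs"],np.array(i["camera_from_world"]))
print(monitor.state(), env.grip_depth)
E
```

```text
pics
scene [[392.375   0.    259.674]
 [  0.    392.375 195.135]
 [  0.      0.      1.   ]] [-0.136  0.     0.     0.     0.   ] [[   0.238    0.971   -0.007  -94.571]
 [   0.635   -0.161   -0.755 -244.998]
 [  -0.735    0.175   -0.655 1577.816]
 [   0.       0.       0.       1.   ]]
top [[496.216   0.    254.012]
 [  0.    496.216 190.292]
 [  0.      0.      1.   ]] [-0.023  0.     0.     0.     0.   ] [[  -0.007   -1.       0.004   17.106]
 [  -0.995    0.006   -0.095  495.109]
 [   0.095   -0.004   -0.995 1372.368]
 [   0.       0.       0.       1.   ]]
{'t': 0.1, 'joints': array([ 0.995,  0.491,  1.559, -0.   ,  1.092, -0.106]), 'qvel': array([-0.   , -0.002, -0.001, -0.001, -0.001,  0.   ]), 'tau': array([  0.003, -61.363, -25.861,   0.069,   0.047,  -0.   ]), 'eef_pos': array([282.808, 557.12 , 214.139]), 'tcp_rot': array([-3.141, -0.   ,  2.672]), 'ft_force': array([0.228, 0.013, 0.263]), 'moment': array([ 0.012, -0.036, -0.019]), 'grip_force': 0.0, 'opening': 0.9994156366032135} 18.8
```

View pics/scene0.png

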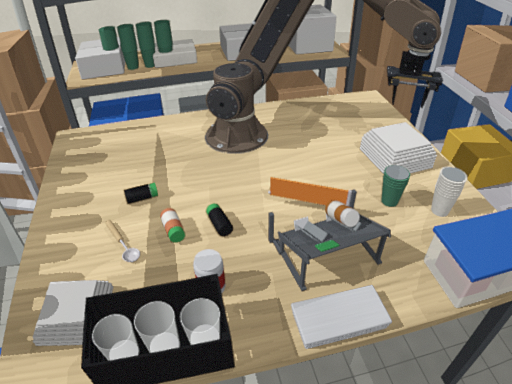

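View pics/top0.png

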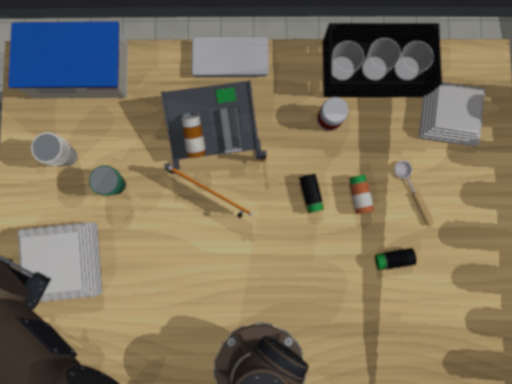

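The scene view shows the green-capped jar (orange body, white label) at (174,225), black look-alikes at (220,219) and (141,193), the rack at (330,235) and the orange gate at (310,192). In the top view, the jar is at (361,195), the plaque at (226,95), the free groove at (229,130), and the gate runs from (170,168) to (248,213). Next I'll enlarge both areas and segment by colour.

```bash
cat > h.py <<'E'
import cv2, numpy as np
from cell import monitor, viewer, order, env
np.set_printoptions(precision=2,suppress=True)
def cast(n,uv,z):
    i=viewer.camera_info(n);K=np.array(i["K"]);D=np.array(i["dist_coeffs"],float);T=np.array(i["camera_from_world"])
    uv=np.asarray(uv,float).reshape(-1,1,2)
    p=cv2.undistortPoints(uv,K,D).reshape(-1,2)
    R,t=T[:3,:3],T[:3,3];c=-R.T@t
    d=np.c_[p,np.ones(len(p))]@R
    return c+d*((np.asarray(z)-c[2])/d[:,2])[:,None]
def proj(n,P):
    i=viewer.camera_info(n);T=np.array(i["camera_from_world"])
    return cv2.projectPoints(np.asarray(P,float).reshape(-1,1,3),cv2.Rodrigues(T[:3,:3])[0],T[:3,3],np.array(i["K"]),np.array(i["dist_coeffs"],float))[0].reshape(-1,2)
def blobs(im,lo,hi,amin=25):
    m=cv2.inRange(cv2.cvtColor(im,cv2.COLOR_RGB2HSV),lo,hi)
    n,l,s,c=cv2.connectedComponentsWithStats(m)
    return [(c[k],s[k],(l==k)) for k in range(1,n) if s[k][4]>=amin]
E
python3 - <<'E'
from h import *
a=cv2.imread("pics/top0.png"); b=cv2.imread("pics/scene0.png")
c1=cv2.resize(a[75:225,150:270],None,fx=4,fy=4,interpolation=cv2.INTER_CUBIC)   #480x600
c2=cv2.resize(a[165:225,335:385],None,fx=6,fy=6,interpolation=cv2.INTER_CUBIC)  #300x360
o=np.zeros((600,800,3),np.uint8); o[:,:480]=c1; o[:360,490:790]=c2; cv2.imwrite("pics/crop1.png",o)
for n,f in(("top",a),("scene",b)):
    im=f[:,:,::-1].copy()
    for nm,lo,hi in(("green",(45,120,60),(85,255,255)),("orange",(5,150,100),(13,255,255))):
        for c,s,m in blobs(im,lo,hi):
            if s[0]>=130 or n=="scene": print(n,nm,c,s, np.array(cv2.minAreaRect(np.argwhere(m)[:,::-1].astype(np.float32))[1:],dtype=object))
E
```

```text
top green [225.38  94.91] [216  88  20  15 261] [(13.643819808959961, 19.225383758544922) 82.87498474121094]
top green [357.8  178.82] [351 175  15   9  80] [(5.335783958435059, 14.55213737487793) 75.96376037597656]
top green [314.67 206.94] [308 203  15   9  90] [(6.305926322937012, 14.067066192626953) 75.96376037597656]
top green [381.3  260.92] [376 254  11  15 129] [(14.631509780883789, 9.370742797851562) 80.53767395019531]
top orange [360.9  187.47] [354 183  15  11 116] [(8.43299388885498, 13.728129386901855) 78.69007110595703]
top orange [365.2  209.69] [358 207  15   6  54] [(3.667151689529419, 14.668607711791992) 79.69515228271484]
scene green [153.34 189.29] [150 183   7  13  62] [(12.355316162109375, 4.902903079986572) 78.69007110595703]
scene green [211.68 207.36] [207 204  12  10  56] [(5.830951690673828, 12.519396781921387) 59.036251068115234]
scene green [175.93 234.05] [169 227  15  15 181] [(14.0, 14.0) 90.0]
scene green [326.52 245.28] [315 240  24  11 152] [(7.829551696777344, 22.66448974609375) 74.05460357666016]
scene orange [306.07 191.72] [ 271  179   77   26 1020] [(77.27729797363281, 17.30786895751953) 10.784297943115234]
```

View pics/crop1.png

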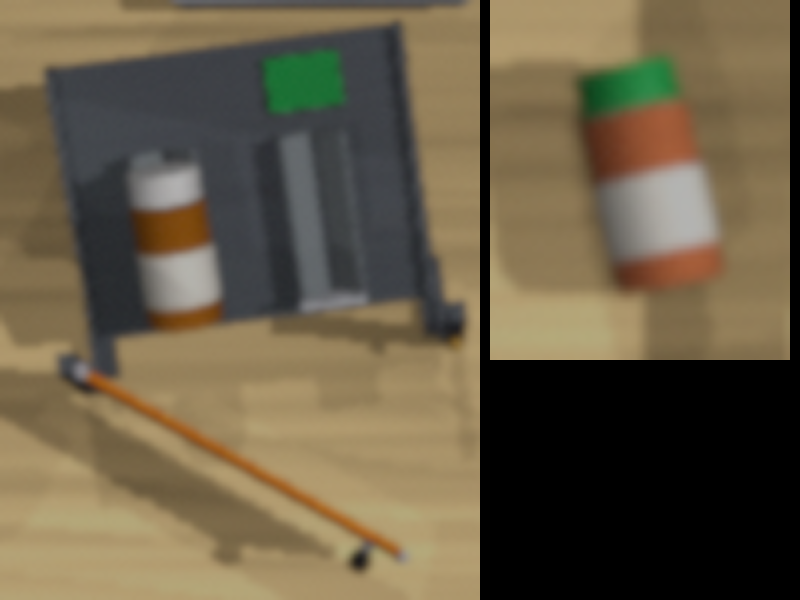

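```bash
python3 - <<'E'
from h import *
i=viewer.camera_info("top");T=np.array(i["camera_from_world"]);print("cam",-T[:3,:3].T@T[:3,3])
A=lambda x,y:(150+(x+.5)/4-.5,75+(y+.5)/4-.5)
B=lambda x,y:(335+(x-490+.5)/6-.5,165+(y+.5)/6-.5)
C=lambda u,z:cast("top",[u],z)[0]
yaw=lambda p,q:np.degrees(np.arctan2(q[1]-p[1],q[0]-p[0]))
ce,be=C(B(628,64),31),C(B(669,284),31)
print("jar cap/base",ce,be,np.linalg.norm(ce-be),yaw(be,ce))
capt=C((357.8,178.82),31);print("cap cen",capt)
p=C((225.38,94.91),120.3);s=C(A(334,300),82.5)
print("plaque",p,"stop",s,yaw(s,p),np.linalg.norm((p-s)[:2]), "expect",93*.9063+32*.4226+47.3)
pl,pr=C(A(72,367),112),C(A(448,317),112);print("posts",pl,pr,yaw(pr,pl)-90,np.linalg.norm(pl-pr))
c1,c2=C(A(50,70),140),C(A(400,25),140);print("deck upper edge",yaw(c2,c1)-90,np.linalg.norm(c1-c2))
w0,w1=C(A(186,325),88),C(A(166,165),132);print("white",w0,w1,yaw(w0,w1))
h,t,k=C(A(80,370),109),C(A(403,556),109),C(A(358,562),100);print("gate",h,t,np.linalg.norm(h-t),yaw(t,h),"knob",k)
print("cup",C((107,180),122),"tin",C((334,112),110))
# scene check
print("plaque scene",cast("scene",[(326.52,245.28)],120.3), "cap scene z31",cast("scene",[(175.93,234.05)],31))
E
```

```text
cam [ 363.02   19.59 1413.03]
jar cap/base [ 535.08 -277.55   31.  ] [ 431.86 -293.94   31.  ] 104.51130408299758 9.023182932062294
cap cen [ 524.98 -277.89   31.  ]
plaque [742.08  88.86 120.3 ] stop [600.86  70.01  82.5 ] 7.6021523176337364 142.4738253639188 expect 145.1091
posts [551.84 242.35 112.  ] [583.7   -6.67 112.  ] 7.28995701925102 251.04824607000046
deck upper edge 7.149340225121563 232.03816011872348
white [583.43 169.75  88.  ] [682.7  178.44 132.  ] 5.002501258240234
gate [550.24 237.53 109.  ] [425.54  24.15 109.  ] 247.14781889221555 59.69894688810005 knob [422.2   53.97 100.  ]
cup [515.43 399.38 122.  ] tin [ 696.57 -201.84  110.  ]
plaque scene [[746.24  85.6  120.3 ]] cap scene z31 [[ 527.81 -280.07   31.  ]]
```

The measurements agree with the given sizes: jar length 104.5 mm, centre about (484.5, -286.5), yaw 9.0°. The rack yaw is about 7.3° and the seat is near (647, 76). I'll turn the tool first, at a safe height.

>>> move_arm(moves=[0,0,0,0.115,0,0,0,0.115,0,0,0,0.115,0,0,0,0.115,0,0,0,0.115,0,0,0,0.115,0,0,0,0.115,0,0,0,0.115,0,0,0,0.115,0,0,0,0.115], claw=80)

```text
t: 1.35
eef_pos: [282.8, 557.2, 214.3]
tcp_rot: [3.141, 0.001, 0.859]
ft_force: [-0.7, 0.4, -0.2]
opening: 0.84
grip_force: 0.0
```

>>> move_arm(moves=[0,0,0,0.115,0,0,0,0.115,0,0,0,0.115,0,0,0,0.106])

```text
t: 1.85
eef_pos: [282.8, 557.2, 214.3]
tcp_rot: [3.141, 0.0, 0.151]
ft_force: [-0.2, 0.7, 0.9]
opening: 0.839
grip_force: 0.0
```

```bash
cat >> h.py <<'E'
def togo(x,y,z,yaw=None):
    s=monitor.state();p=s["eef_pos"];w=s["tcp_rot"][2];d=np.array([x,y,z])-p
    u=np.array([np.cos(w)*d[0]+np.sin(w)*d[1],np.sin(w)*d[0]-np.cos(w)*d[1],-d[2]])
    print("t",s["t"],"pos",p,"rot",s["tcp_rot"],"shift mm",u,"units",(u/150).round(4),"turn units",None if yaw is None else round(-(yaw-w)/(np.pi/2),4),"F",s["ft_force"],"open",s["opening"],"grip",s["grip_force"],"j",s["joints"])
E
python3 -c "
from h import *
togo(420,280,215,.157);togo(484.5,-286.5,130,.157)"
```

```text
t 1.85 pos [282.83 557.17 214.28] rot [3.14 0.   0.15] shift mm [ 93.84 294.68  -0.72] units [ 0.63  1.96 -0.  ] turn units -0.0036 F [-0.18  0.68  0.87] open 0.8394738113049862 grip 0.0 j [ 1.    0.49  1.56 -0.    1.09  2.41]
t 1.85 pos [282.83 557.17 214.28] rot [3.14 0.   0.15] shift mm [ 72.23 864.43  84.28] units [0.48 5.76 0.56] turn units -0.0036 F [-0.18  0.68  0.87] open 0.8394738113049862 grip 0.0 j [ 1.    0.49  1.56 -0.    1.09  2.41]
```

>>> move_arm(moves=[0.105,0.327,0,-0.004,0.105,0.327,0,0,0.105,0.327,0,0,0.105,0.327,0,0,0.105,0.327,0,0,0.105,0.327,0,0,-0.014,0.345,0,0,-0.014,0.345,0,0,-0.014,0.345,0,0,-0.014,0.345,0,0])

```text
t: 3.1
eef_pos: [449.0, 74.9, 214.6]
tcp_rot: [-3.142, 0.0, 0.163]
ft_force: [0.3, 0.3, 0.2]
opening: 0.843
grip_force: 0.0
```

>>> move_arm(moves=[-0.014,0.345,0.08,0,-0.014,0.345,0.08,0,-0.014,0.345,0.08,0,-0.014,0.345,0.08,0,-0.014,0.345,0.08,0,-0.014,0.345,0.08,0,-0.014,0.34,0.08,0,0,0,0,0])

```text
t: 4.1
eef_pos: [492.9, -285.3, 129.1]
tcp_rot: [-3.141, 0.001, 0.16]
ft_force: [-0.2, -0.0, -0.8]
opening: 0.839
grip_force: 0.0
```

```bash
python3 -c "
from h import *
togo(484.5,-286.5,12,.157)
a=viewer.read_camera('top')[:,:,::-1];b=viewer.read_camera('scene')[:,:,::-1]
o=np.hstack([cv2.resize(a[150:250,310:410],None,fx=4,fy=4),cv2.resize(b[160:260,120:220],None,fx=4,fy=4)]);cv2.imwrite('pics/pick.png',o)"
```

```text
t 4.1 pos [ 492.92 -285.29  129.14] rot [-3.14  0.    0.16] shift mm [ -8.51  -0.15 117.14] units [-0.06 -0.    0.78] turn units 0.0018 F [-0.22 -0.04 -0.8 ] open 0.8391919274142361 grip 0.0 j [-0.64  0.51  1.79 -0.    0.84  0.77]
```

View pics/pick.png

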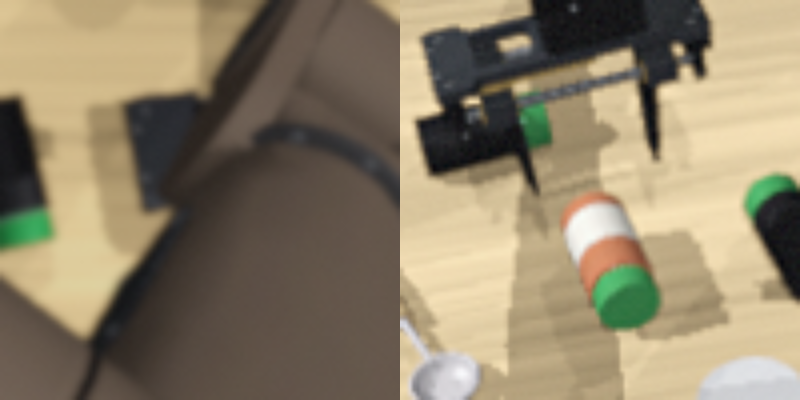

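The jar lies undisturbed at crop (610,260), and the open fingers straddle its line above it. I'll shift 8.5 mm back, descend and grip.

>>> move_arm(moves=[-0.057,0,0.2,0,0,0,0.2,0,0,0,0.2,0,0,0,0.1,0,0,0,0.08,0,0,0,0,0])

```text
t: 4.95
eef_pos: [484.9, -283.6, 13.5]
tcp_rot: [-3.141, 0.0, 0.164]
ft_force: [0.5, 1.2, 0.5]
opening: 0.843
grip_force: 0.0
```

>>> move_arm(moves=[0,0,0,0,0,0,0,0,0,0,0,0,0,0,0,0,0,0,0,0], claw=30)

```text
t: 5.58
eef_pos: [485.1, -284.3, 14.0]
tcp_rot: [3.141, -0.001, 0.163]
ft_force: [-0.4, -2.1, 5.1]
opening: 0.518
grip_force: 29.7
```

>>> move_arm(moves=[0,0,-0.1,0,0,0,-0.3,0,0,0,-0.35,0,0,0,-0.35,0,0,0,-0.2,0,0,0,0,0])

```text
t: 6.32
eef_pos: [485.2, -284.1, 211.0]
tcp_rot: [3.139, -0.003, 0.163]
ft_force: [0.1, 0.4, -2.9]
opening: 0.528
grip_force: 29.7
```

```bash
python3 -c "
from h import *
togo(653,76.8,200,.127)
b=viewer.read_camera('scene')[:,:,::-1]
cv2.imwrite('pics/lift.png',cv2.resize(b[100:250,100:300],None,fx=4,fy=4))"
```

```text
t 6.325 pos [ 485.22 -284.07  211.02] rot [ 3.14 -0.    0.16] shift mm [ 224.24 -328.77   11.02] units [ 1.49 -2.19  0.07] turn units 0.0232 F [ 0.06  0.42 -2.86] open 0.5277569471436911 grip 29.74641591310501 j [-0.65  0.4   1.72  0.    1.01  0.76]
```

View pics/lift.png

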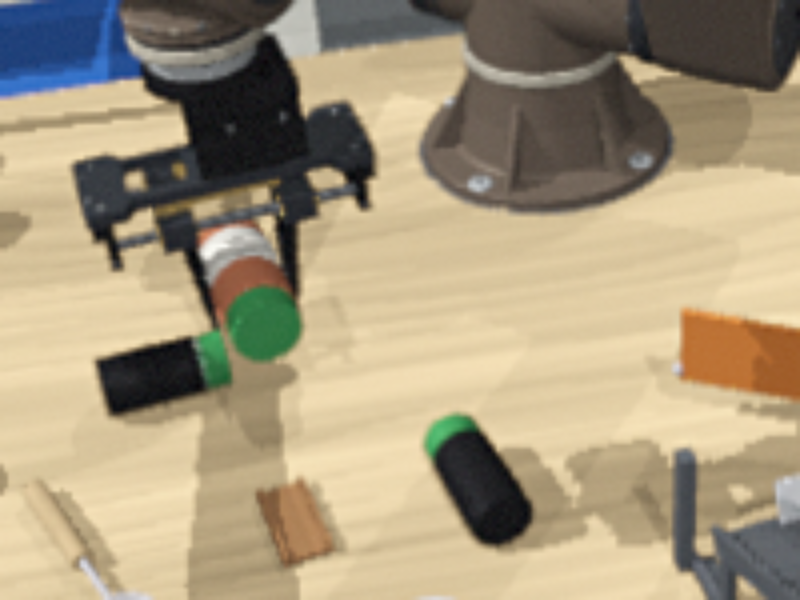

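The jar is held level between the fingers and the saddle is empty. Now I'll carry it over the groove.

>>> move_arm(moves=[0.1,-0.14,0,0,0.18,-0.27,0,0.01,0.2,-0.29,0,0.013,0.2,-0.29,0,0,0.2,-0.29,0,0,0.2,-0.29,0.02,0,0.2,-0.29,0.05,0,0.14,-0.22,0,0,0.07,-0.11,0,0,0,0,0,0])

```text
t: 7.62
eef_pos: [661.2, 72.5, 196.6]
tcp_rot: [-3.141, 0.002, 0.128]
ft_force: [0.1, -0.0, -2.2]
opening: 0.522
grip_force: 29.7
```

```bash
python3 -c "
from h import *
a=viewer.read_camera('top')[:,:,::-1]
b=viewer.read_camera('scene')[:,:,::-1]
togo(653,76.8,200,.127)
cv2.imwrite('pics/over.png',np.hstack([cv2.resize(b[110:290,230:430],None,fx=3,fy=3)[:,:400*1],cv2.resize(b[110:290,230:430],None,fx=1,fy=1).repeat(3,0)[:,:0],cv2.resize(a[70:250,140:273],None,fx=3,fy=3)]))"
```

```text
t 7.725 pos [660.98  70.98 197.38] rot [3.14 0.   0.13] shift mm [-7.18 -6.78 -2.62] units [-0.05 -0.05 -0.02] turn units -0.0002 F [-0.02  0.13 -2.23] open 0.5222893297382725 grip 29.746545553207397 j [ 0.01  0.56  1.47 -0.    1.11  1.45]
```

View pics/over.png

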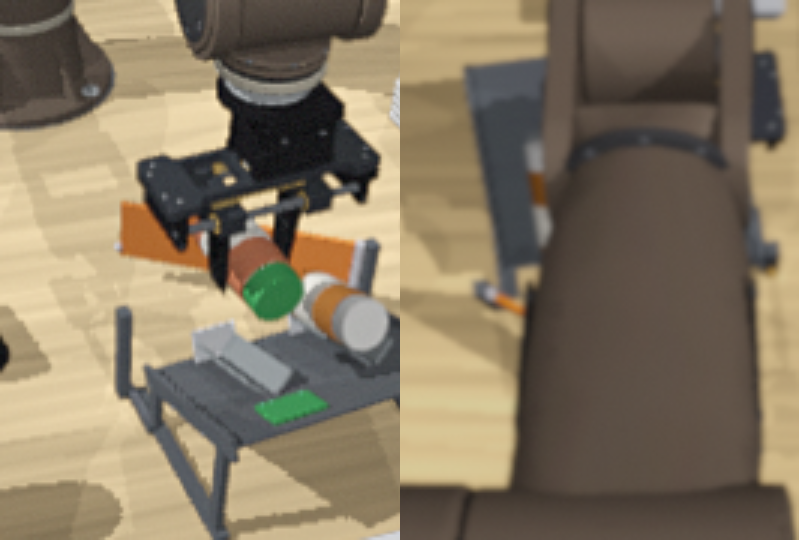

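Held level, the jar is above the groove; the cap is at crop (272,290) and the plaque at (290,405). I'll use the cap to find the offset between camera and robot.

```bash
python3 - <<'E'
from h import *
im=viewer.read_camera("scene")
for c,s,m in blobs(im,(45,120,60),(85,255,255)):
    if s[0]>270:
        print(c,s)
        for z in (214.4,120.3): print(z,cast("scene",[c],z))
p=monitor.state()["eef_pos"]; d=np.array([np.cos(.128),np.sin(.128),0])
print("pred cap face",p+d*52.5,"cap side+face mean approx",proj("scene",[p+d*52.5+[0,0,17],p+d*42+[0,0,17]]))
E
```

```text
[320.29 206.57] [311 198  19  18 251]
214.4 [[703.05  75.53 214.4 ]]
120.3 [[608.82 120.09 120.3 ]]
[326.55 245.3 ] [315 240  24  11 146]
214.4 [[822.77  45.55 214.4 ]]
120.3 [[746.32  85.66 120.3 ]]
pred cap face [713.12  77.43 197.73] cap side+face mean approx [[322.54 209.12]
 [320.48 206.33]]
```

Prediction and camera agree to under 0.5 px. I'll correct sideways, then lower to just above contact.

>>> move_arm(moves=[-0.036,-0.035,0.1,0,0,0,0.15,0,0,0,0.15,0,0,0,0.05,0,0,0,0,0])

```text
t: 8.4
eef_pos: [655.5, 75.8, 130.7]
tcp_rot: [-3.142, 0.0, 0.126]
ft_force: [-0.3, -0.1, -1.3]
opening: 0.524
grip_force: 29.7
```

>>> move_arm(moves=[0,0,0.02,0,0,0,0.02,0,0,0,0,0])

```text
t: 8.78
eef_pos: [655.5, 76.5, 124.7]
tcp_rot: [-3.142, -0.0, 0.127]
ft_force: [0.2, 0.1, -2.7]
opening: 0.522
grip_force: 29.7
```

>>> move_arm(moves=[0,0,0.02,0,0,0,0.02,0,0,0,0,0])

```text
t: 9.15
eef_pos: [655.5, 76.4, 118.4]
tcp_rot: [-3.142, 0.0, 0.127]
ft_force: [0.1, -0.8, -1.5]
opening: 0.522
grip_force: 29.7
```

>>> move_arm(moves=[0,0,0.02,0,0,0,0.02,0,0,0,0,0])

```text
t: 9.52
eef_pos: [655.4, 76.3, 112.6]
tcp_rot: [3.142, 0.0, 0.127]
ft_force: [-3.4, -2.9, 2.4]
opening: 0.518
grip_force: 30.0
```

>>> move_arm(moves=[0,0,0.02,0,0,0,0,0])

```text
t: 9.78
eef_pos: [655.3, 76.3, 109.5]
tcp_rot: [-3.142, 0.001, 0.127]
ft_force: [-4.4, -2.2, 3.0]
opening: 0.517
grip_force: 30.0
```

>>> move_arm(moves=[0,0,0.02,0,0,0,0,0])

```text
t: 10.02
eef_pos: [655.3, 76.4, 106.6]
tcp_rot: [-3.141, 0.0, 0.127]
ft_force: [-3.9, -2.9, 2.1]
opening: 0.52
grip_force: 30.0
```

The jar is in contact and pivoting with about 5 N. The light side force suggests moving 1 mm to the right.

>>> move_arm(moves=[0,0.008,0.02,0,0,0,0,0])

```text
t: 10.28
eef_pos: [655.5, 75.8, 103.6]
tcp_rot: [-3.141, 0.0, 0.127]
ft_force: [-3.5, 3.3, 1.7]
opening: 0.521
grip_force: 30.0
```

>>> move_arm(moves=[0,0,0.02,0,0,0,0,0])

```text
t: 10.52
eef_pos: [655.7, 75.7, 100.6]
tcp_rot: [-3.141, -0.0, 0.127]
ft_force: [-3.0, 2.6, 2.2]
opening: 0.52
grip_force: 30.0
```

>>> move_arm(moves=[0,0,0.015,0,0,0,0,0])

```text
t: 10.78
eef_pos: [655.8, 75.7, 98.6]
tcp_rot: [-3.141, -0.0, 0.127]
ft_force: [-3.7, 3.7, 2.6]
opening: 0.521
grip_force: 30.0
```

>>> move_arm(moves=[0,-0.003,0.015,0,0,0,0,0])

```text
t: 11.02
eef_pos: [655.9, 76.0, 96.8]
tcp_rot: [-3.141, -0.001, 0.127]
ft_force: [-4.4, 3.1, 4.6]
opening: 0.523
grip_force: 30.0
```

>>> move_arm(moves=[0,0,0.013,0,0,0,0,0])

```text
t: 11.28
eef_pos: [655.9, 76.1, 95.0]
tcp_rot: [-3.141, -0.001, 0.127]
ft_force: [-4.2, 3.4, 6.8]
opening: 0.519
grip_force: 30.0
```

```bash
python3 -c "
from h import *
b=viewer.read_camera('scene')[:,:,::-1]
togo(649,75,95)
cv2.imwrite('pics/tilt.png',cv2.resize(b[150:270,260:400],None,fx=5,fy=5,interpolation=cv2.INTER_CUBIC))"
```

```text
t 11.325 pos [655.9   76.12  95.  ] rot [-3.14 -0.    0.13] shift mm [-6.99  0.23  0.  ] units [-0.05  0.    0.  ] turn units None F [-4.93  3.09  7.02] open 0.5147833334429595 grip 30.002578496932983 j [0.02 0.67 1.58 0.   0.89 1.46]
```

View pics/tilt.png

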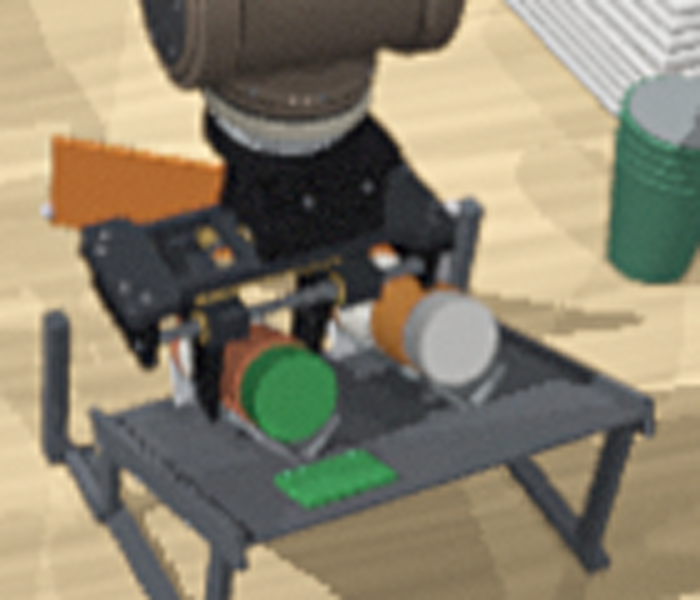

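The jar now lies tilted in the V with its cap up, a little uphill of the seat. I'll slide it down the slope to the stop.

>>> move_arm(moves=[-0.02,0,0.0095,0,0,0,0,0])

```text
t: 11.58
eef_pos: [654.1, 75.8, 94.1]
tcp_rot: [-3.141, -0.004, 0.127]
ft_force: [-0.4, 4.4, 7.6]
opening: 0.519
grip_force: 30.0
```

>>> move_arm(moves=[-0.02,0,0.0095,0,0,0,0,0])

```text
t: 11.82
eef_pos: [651.3, 75.4, 92.7]
tcp_rot: [-3.141, -0.005, 0.127]
ft_force: [0.3, 4.7, 6.6]
opening: 0.518
grip_force: 30.0
```

>>> move_arm(moves=[-0.02,0,0.0095,0,0,0,0,0])

```text
t: 12.08
eef_pos: [650.4, 75.3, 92.3]
tcp_rot: [3.142, -0.01, 0.127]
ft_force: [7.9, 6.3, 8.8]
opening: 0.517
grip_force: 30.0
```

>>> move_arm(moves=[-0.015,0,0.007,0,0,0,0,0])

```text
t: 12.32
eef_pos: [650.4, 75.2, 92.4]
tcp_rot: [3.141, -0.016, 0.126]
ft_force: [16.2, 7.6, 12.2]
opening: 0.519
grip_force: 30.0
```

It is against the stop: motion has ceased and the force is rising. I'll ease the load and then open a little.

>>> move_arm(moves=[0.02,-0.004,-0.008,0,0,0,0,0])

```text
t: 12.58
eef_pos: [650.5, 75.4, 92.3]
tcp_rot: [3.141, -0.008, 0.127]
ft_force: [4.5, 2.6, 10.3]
opening: 0.521
grip_force: 30.0
```

>>> move_arm(moves=[0,0,0,0,0,0,0,0,0,0,0,0,0,0,0,0], claw=70)

```text
t: 13.08
eef_pos: [647.3, 75.2, 89.9]
tcp_rot: [-3.142, 0.0, 0.127]
ft_force: [-0.1, -0.4, 0.3]
opening: 0.734
grip_force: 0.0
```

>>> move_arm(moves=[0,0,-0.05,0,0,0,-0.15,0,0,0,-0.3,0,0,0,-0.3,0,0,0,0,0])

```text
t: 13.7
eef_pos: [648.6, 75.3, 214.3]
tcp_rot: [3.141, -0.007, 0.127]
ft_force: [-0.1, 0.1, -1.7]
opening: 0.736
grip_force: 0.0
```

```bash
python3 -c "
from h import *
b=viewer.read_camera('scene')
togo(500,0,220)
cv2.imwrite('pics/rel.png',cv2.resize(b[150:270,260:400,::-1],None,fx=5,fy=5,interpolation=cv2.INTER_CUBIC))
for c,s,m in blobs(b,(45,120,60),(85,255,255)):
    if s[0]>270: print(c,s)
d=np.array([np.cos(.127)*.9063,np.sin(.127)*.9063,.4226])
print(proj('scene',np.array([649.5,75.5,110])+np.outer([52.5,45],d)))
"
```

```text
t 13.75 pos [647.71  75.27 211.87] rot [ 3.14 -0.    0.13] shift mm [-156.06   55.92   -8.13] units [-1.04  0.37 -0.05] turn units None F [ 0.64  0.02 -0.29] open 0.7384250827885844 grip 0.0 j [0.01 0.53 1.49 0.   1.11 1.46]
[316.08 227.36] [307 219  19  18 262]
[326.5  245.35] [315 240  24  11 150]
[[318.55 228.33]
 [317.21 227.43]]
```

View pics/rel.png

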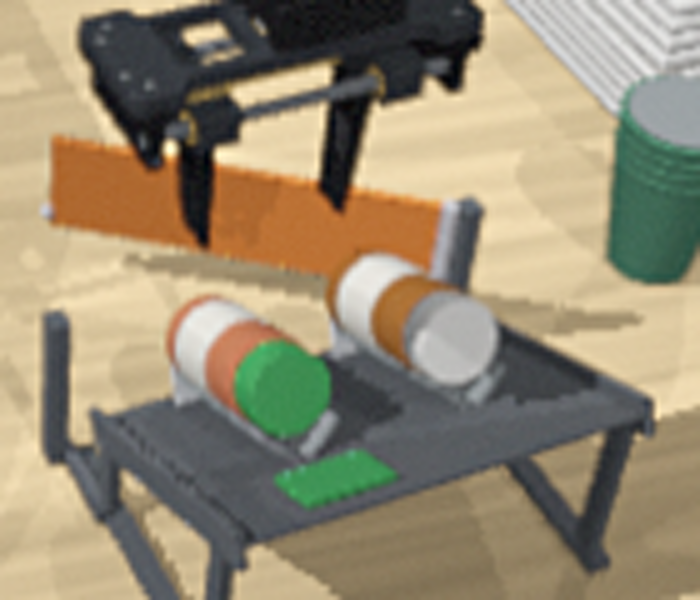

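The green-capped jar lies seated, parallel to and level with its white neighbour. Now the gate: close the fingers and go to its robot side.

>>> move_arm(moves=[-0.15,-0.055,0,0,-0.28,-0.1,0,0,-0.28,-0.1,0,0,-0.28,-0.1,0,0,-0.25,-0.09,0,0,-0.155,-0.055,0,0,0,0,0,0], claw=0)

```text
t: 14.62
eef_pos: [428.8, 123.3, 209.6]
tcp_rot: [-3.142, 0.002, 0.128]
ft_force: [1.4, -0.1, -0.5]
opening: 0.056
grip_force: 0.0
```

```bash
python3 -c "
from h import *
togo(431,123,77,.127)
a=viewer.read_camera('scene')
cv2.imwrite('pics/g.png',cv2.resize(a[120:270,240:400,::-1],None,fx=4,fy=4,interpolation=cv2.INTER_CUBIC))
"
```

```text
t 14.625 pos [428.83 123.31 209.58] rot [-3.14  0.    0.13] shift mm [  2.11   0.58 132.58] units [0.01 0.   0.88] turn units 0.0007 F [ 1.37 -0.12 -0.49] open 0.056079511277230557 grip 0.0 j [0.13 0.24 1.98 0.   0.92 1.57]
```

View pics/g.png

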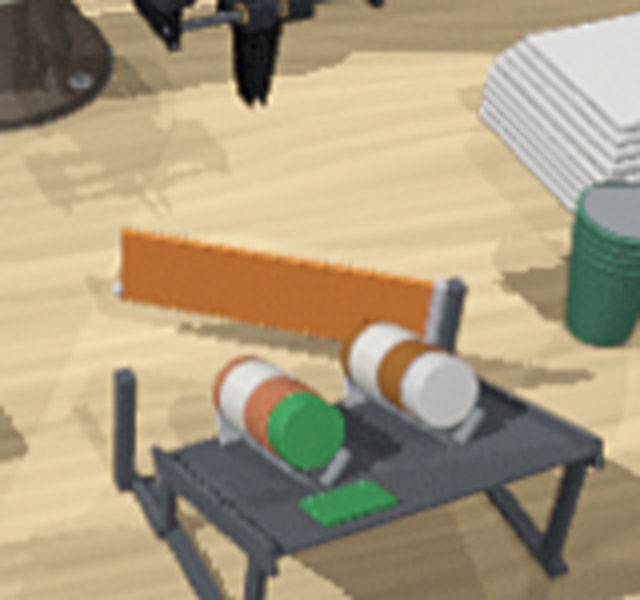

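The closed fingers stand behind the gate on the robot side, clear of it. I'll descend and compute the arc.

>>> move_arm(moves=[0.01,0,0.2,0,0,0,0.3,0,0,0,0.3,0,0,0,0.08,0,0,0,0,0])

```text
t: 15.3
eef_pos: [432.3, 123.1, 77.8]
tcp_rot: [-3.142, 0.001, 0.127]
ft_force: [-0.4, -1.2, -0.0]
opening: 0.004
grip_force: 0.0
```

```bash
python3 - <<'E'
from h import *
s=monitor.state();p=s["eef_pos"];w=s["tcp_rot"][2];print(p,w,s["ft_force"])
H=np.array([548,234.]);L=[p[:2]]
for th in [.656,.57,.49,.41,.33,.25,.17,.11,.06,.03,0]:
    a=np.radians(-82.7)-th;d=np.array([np.cos(a),np.sin(a)]);n=np.array([-d[1],d[0]])
    L.append(H+155*d-n*(3+10*np.cos(th)+12*np.sin(th)))
D=np.diff(L,axis=0)/150
print(np.array(L));print(np.c_[D@[np.cos(w),np.sin(w)],D@[np.sin(w),-np.cos(w)]].round(3))
E
```

```text
[432.29 123.15  77.83] 0.12681356483698591 [-0.4  -1.22 -0.  ]
[[432.29 123.15]
 [454.08 109.36]
 [465.45 101.6 ]
 [476.69  95.27]
 [488.5   89.88]
 [500.8   85.46]
 [513.51  82.08]
 [526.53  79.77]
 [536.44  78.78]
 [544.77  78.43]
 [549.78  78.44]
 [554.8   78.6 ]]
[[0.13 0.11]
 [0.07 0.06]
 [0.07 0.05]
 [0.07 0.05]
 [0.08 0.04]
 [0.08 0.03]
 [0.08 0.03]
 [0.07 0.01]
 [0.06 0.01]
 [0.03 0.  ]
 [0.03 0.  ]]
```

>>> move_arm(moves=[0.065,0.055,0,0,0.065,0.055,0,0,0.07,0.06,0,0,0.07,0.05,0,0,0.07,0.05,0,0,0.08,0.04,0,0,0.04,0.015,0,0,0.04,0.015,0,0,0.04,0.015,0,0,0.04,0.015,0,0])

```text
t: 16.55
eef_pos: [525.4, 79.3, 78.1]
tcp_rot: [-3.142, 0.0, 0.127]
ft_force: [-0.1, 0.9, -0.1]
opening: 0.006
grip_force: 0.1
```

>>> move_arm(moves=[0.035,0.005,0,0,0.035,0.005,0,0,0.03,0.005,0,0,0.02,0,0,0,0,0,0,0])

```text
t: 17.18
eef_pos: [543.4, 79.4, 78.0]
tcp_rot: [-3.142, -0.0, 0.127]
ft_force: [-0.4, -0.8, -0.1]
opening: 0.004
grip_force: 0.0
```

```bash
python3 - <<'E'
from h import *
togo(554.8,78.6,78)
a=viewer.read_camera('scene')
cv2.imwrite('pics/g2.png',cv2.resize(a[120:270,240:400,::-1],None,fx=4,fy=4,interpolation=cv2.INTER_CUBIC))
E
```

```text
t 17.175 pos [543.37  79.36  78.01] rot [-3.14 -0.    0.13] shift mm [11.25  2.2   0.01] units [0.07 0.01 0.  ] turn units None F [-0.36 -0.76 -0.09] open 0.0040245035696114045 grip 0.0 j [0.02 0.56 1.88 0.   0.7  1.47]
```

View pics/g2.png

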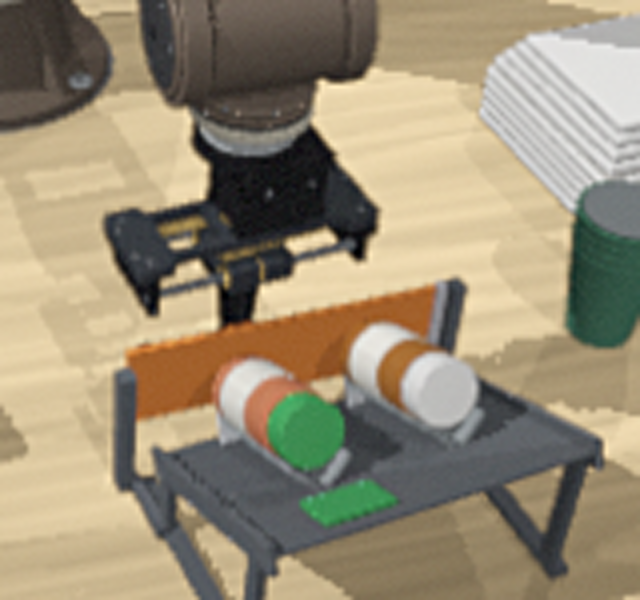

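The gate is nearly shut: its free end at crop (130,380) is by the right post. I'll keep pushing in small steps and watch the force for the catch.

>>> move_arm(moves=[0.015,0,0,0,0.015,0,0,0,0,0,0,0])

```text
t: 17.6
eef_pos: [547.8, 79.9, 78.1]
tcp_rot: [-3.142, -0.0, 0.127]
ft_force: [-0.7, 0.2, 0.1]
opening: 0.003
grip_force: 0.0
```

>>> move_arm(moves=[0.015,0,0,0,0.015,0,0,0,0,0,0,0])

```text
t: 17.98
eef_pos: [552.1, 80.4, 78.0]
tcp_rot: [-3.142, 0.0, 0.127]
ft_force: [-0.4, -0.7, -0.4]
opening: 0.003
grip_force: 0.5
```

>>> move_arm(moves=[0.015,0,0,0,0,0,0,0])

```text
t: 18.23
eef_pos: [554.9, 80.9, 78.1]
tcp_rot: [-3.141, -0.001, 0.127]
ft_force: [0.5, 0.3, 0.5]
opening: 0.007
grip_force: 0.0
```

>>> move_arm(moves=[0.015,0,0,0,0,0,0,0])

```text
t: 18.48
eef_pos: [556.2, 81.1, 78.0]
tcp_rot: [-3.141, 0.001, 0.127]
ft_force: [-4.7, -1.5, 1.6]
opening: 0.005
grip_force: 2.2
```

>>> move_arm(moves=[0.015,0,0,0,0,0,0,0])

```text
t: 18.73
eef_pos: [556.3, 81.1, 77.9]
tcp_rot: [-3.141, 0.006, 0.127]
ft_force: [-14.7, -2.8, 9.6]
opening: 0.005
grip_force: 7.7
```

>>> move_arm(moves=[0.015,0,0,0,0,0,0,0])

```text
t: 18.98
eef_pos: [556.3, 81.1, 77.9]
tcp_rot: [-3.141, 0.011, 0.128]
ft_force: [-25.2, -6.1, 17.6]
opening: 0.006
grip_force: 13.1
```

The gate stays put under 25 N, far above the catch's 6 N, so it is home. I'll back off, raise the arm and check numerically.

>>> move_arm(moves=[-0.1,0,0,0,-0.3,0,0,0,-0.15,0,0,0,0,0,-0.35,0,0,0,-0.35,0,0,0,-0.3,0,0,-0.35,0,0,0,-0.35,0,0,0,-0.4,0,0,0,-0.4,0,0])

```text
t: 20.23
eef_pos: [450.6, 296.3, 228.3]
tcp_rot: [-3.141, -0.002, 0.127]
ft_force: [0.1, -0.9, 0.3]
opening: 0.004
grip_force: 0.0
```

>>> move_arm(moves=[0,-0.4,0,0,0,-0.35,0,0,0,-0.3,0,0,0,0,0,0])

```text
t: 20.72
eef_pos: [430.0, 453.2, 227.5]
tcp_rot: [-3.141, -0.001, 0.13]
ft_force: [-0.1, 0.0, -0.3]
opening: 0.001
grip_force: 0.0
```

```bash
python3 - <<'E'
from h import *
togo(500,0,200)
a=viewer.read_camera('top'); b=viewer.read_camera('scene')
cv2.imwrite('pics/end.png',a[:,:,::-1])
for n,im in(("top",a),("scene",b)):
    for nm,lo,hi in(("green",(45,120,60),(85,255,255)),("orange",(5,130,80),(16,255,255))):
        for c,s,m in blobs(im,lo,hi,20):
            if (130<s[0]<280 if n=="top" else s[0]>260): 
                v=cv2.fitLine(np.argwhere(m)[:,::-1].astype(np.float32),cv2.DIST_L2,0,.01,.01).ravel()
                print(n,nm,c,s,v)
# expected top-edge of gate shut, ends
H=np.array([548,234.]);d=np.array([np.cos(np.radians(-82.7)),np.sin(np.radians(-82.7))])
for th in (0,.05):
    a_=np.radians(-82.7)-th
    print(th,proj("top",[[*(H+r*np.array([np.cos(a_),np.sin(a_)])),109] for r in (10,120,230)]).round(1).tolist())
E
```

```text
t 20.725 pos [429.97 453.17 227.5 ] rot [-3.14 -0.    0.13] shift mm [ 10.56 458.43  27.5 ] units [0.07 3.06 0.18] turn units None F [-0.13  0.04 -0.27] open 0.000570350526042998 grip 0.0 j [0.71 0.48 1.54 0.   1.12 2.15]
top green [225.37  94.93] [216  88  20  15 261] [  0.99  -0.1  225.37  94.93]
top green [228.71 115.63] [220 111  18  10 141] [  0.99  -0.15 228.71 115.63]
top orange [230.41 126.79] [222 121  18  12 168] [  0.98  -0.18 230.41 126.79]
top orange [193.39 131.83] [185 126  18  12 166] [  0.98  -0.18 193.39 131.83]
top orange [233.14 149.87] [225 147  17   7  71] [  0.99  -0.16 233.14 149.87]
top orange [196.76 154.54] [189 151  16   7  70] [  0.98  -0.2  196.76 154.54]
top orange [215.97 162.36] [173 154  89  17 579] [  0.99  -0.13 215.97 162.36]
scene green [316.14 227.37] [307 219  19  18 262] [  0.94   0.35 316.14 227.37]
scene green [326.47 245.28] [315 240  24  11 152] [  0.98  -0.19 326.47 245.28]
scene orange [306.11 210.53] [274 192  75  40 999] [  0.94  -0.34 306.11 210.53]
scene orange [339.41 211.39] [335 205  15  17  96] [  0.51  -0.86 339.41 211.39]
0 [[174.7, 167.5], [215.8, 162.0], [256.9, 156.5]]
0.05 [[174.7, 167.6], [216.1, 164.2], [257.4, 160.8]]
```

The gate's line has slope -0.131, against -0.134 expected when shut and -0.083 at 0.05 rad open. The green jar's bands line up with its seated neighbour's, so I'm handing in.

```bash
python3 -c "
from h import *
print(order.job_done())"
```

```text
the job is handed in; nothing more can be done
None
```

The green-capped jar lies in the free groove with its base against the front stop, the orange gate is shut on its catch, and the job was handed in at about 21 s; its verdict was not shown.

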